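# Refit the return spring of a folding-table leg lock

### The arm

A 6-joint arm with a two-finger parallel gripper is mounted at the origin on the work surface. World frame = base frame: x ahead of the robot, y to its left, z up, the work surface at z = 0. Lengths are in mm, angles in rad, forces in N, time in s.
With the tool pointing down it reaches from about 300 to 750 mm from the base axis. Payload 8.5 kg.
Tool frame: the origin (TCP) lies at the very end of the fingers, on their centre line; the grasp point (between the pads) lies r.grip_point_offset behind it (r.grip_point_offset is the distance from the TCP to the grasp point, in mm); z points along the fingers, y is the line along which they close (so a half turn about z gives the same grasp; the last joint's range is limited). The gripper opens to 85 mm and grips with 20 to 120 N. Pads are 22 mm wide; open, the fingers measure 114 mm over their backs; the gripper's body (76 mm by 85 mm) begins 54 mm behind the grasp point. The pads swing forward as they close: fully open they stand 13 mm farther back than shut.
Start: joints at [-1.491, 0.381, 1.297, -0, 1.464, -0.215], TCP at [159.796, -526.256, 209.722] pointing down, gripper open.
Joint ranges: [-3.11, 3.11], [-0.89, 2.33], [0.22, 2.48], [-1.42, 4.56], [0.17, 2.85], [-2.88, 2.88]. Speed limits (rad/s): [2.39, 2.39, 3.14, 3.14, 3.14, 3.14].

### API

Orientations are given as a 3x3 rotation matrix whose columns are the frame's x, y, z axes.
In Python, from workcell import r gives the robot as it stands.
- The arm moves only by the tool send_rows, never from a script. Its argument "targets" is a list of rows, each a list of 5 numbers: the shift along the tool's x, y, z in cm, then the turn about the tool's z in rad, then the finger opening in cm, from 0 to 8.54. A call has 1 to 20 rows; each row shifts and turns the commanded pose from where the row before left it, along the tool's axes as they then stand; what a row does not reach is not made up. A row lasts 1/12 s, in which the tool goes at most 41.7 mm and 7.16 degrees, less where a joint would pass 70% of its speed; a pose out of reach is approached as far as the arm can. A call is refused whole if a number of a shift passes 4.17 or a number of a turn 0.125, either way. A call with a gripper value outside its range is refused whole. The fingers move at their own pace and stop on an object; "squeeze" is the grip in N (left out, the last holds). Time passes only in rows, so rows that do not move let the fingers close. It gives the time, the measured TCP pose, the force, the opening and the grip force at its end, in the units of the state.
- r.read_state(): the state, without advancing time (a new reading comes with each control period).
- r.capture(name): name is "side" or "top" or "wrist"; returns (picture, depth): 384x512x3 uint8, red, green, blue; 384x512 float32, mm along the optical axis (not along the pixel's ray), 0 where there is no reading.
- r.camera_info(name): a dict with "K" (3x3 intrinsics, pixels), "world_from_camera" (4x4, takes a point from camera to world coordinates); the wrist camera has in their place "mount" (4x4, takes a point from camera to tool coordinates, whose origin is the TCP and whose axes are the flange's). Camera axes: x right, y down, z forward; pixel columns grow to the right and rows downward; lengths in mm; the calibration is good to about 2 mm. A picture is of the moment at which its call begins: read the wrist's pose just before it. camera_info takes no time and is no camera call.
- r.job_done(): hands the job in; it is judged then, once.
The state is a dict: "time_s": time; "q": joint angles; "dq": joint speeds; "effort": joint torques, N m; "eef_pos": TCP position; "orientation": TCP orientation; "ft_force": force on the tool from outside, world axes, zero at the start; "ft_torque": the same for the moment, N m; "width": finger opening in mm; "gripper_force": force on a finger pad.
Only numpy, scipy, OpenCV 4.12 (cv2) and the standard library are available. Lean on these libraries where they do the work, as an engineer would, in place of code of your own. Each camera call takes 0.05 s, during which the arm holds its last target. There are 200 camera calls.

### The job

Put the return spring back on the folding table's leg lock: drop the spring's leg fully into the hole of the clamped aluminium block, then stretch the spring and slip its eye down over the headed post at the other end so that it is caught under the head. Where exactly the hole sits has to be found by feel or by eye; work gently, without forcing the spring against the lock, and leave the drink cartons and tins where they stand.

Things in the scene. Friction and masses are not known exactly. Their poses are not given: they have to be found in the camera images.
- spring: Loose straight tension spring, 134 mm long, 150 g. Origin on its axis above the leg; x from leg to eye, z up. Steel end block 16 x 16 mm from 8 mm behind to 12 mm ahead of the leg, then a black sleeve 17 mm across up to 75 mm ahead of the leg, then lug and eye. It does not bend: lifting the eye tilts all of it. It starts lying level, leg down, in the cradle, axis 28 mm above the table
- leg_tip (a point): Centre of the lower tip of the spring's leg: a steel pin of 6 mm diameter at the end block, pointing down (-z) from the spring's axis. The tip is 20 mm below the axis and 12 mm below the underside of the end block. Axes as the spring's
- lug (a point): Centre of the steel pull lug, on the spring's axis, 92 mm from the leg when unstretched: a block 24 mm long (x), 14 mm wide and 14 mm high; hold the spring here, the only place from which it can be stretched. Its underside is 1 mm above the underside of the end block and sleeve. Axes as the spring's
- eye (a point): Centre of the eye: a flat level steel ring at the spring's end, on its axis, 30 mm beyond the lug's centre and rigid with it, 122 mm from the leg when unstretched. Inner radius 7.5 mm, outer radius 12 mm, 4.4 mm thick
- spring_end (a joint): Stretch of the spring in m (0 = at rest, at most 0.065): lug and eye slide out along the spring's axis. The pull is 3 N to start it, plus 200 N per metre of stretch
- cradle: Fixed grey cradle, origin at its underside, x along the spring: 50 mm long, 34 mm wide, 26 mm high, with an open channel (floor 20 mm above the table) that holds the spring's sleeve; leg, lug and eye stick out clear of it
- latch: Leg-lock unit, fixed to the table: steel base plate 250 x 80 x 8 mm, origin at its underside, x from the aluminium block to the post, z up. A narrow saddle 12 mm wide, top 39 mm above the table, 59 mm from block_mid towards the post, can carry the sleeve. A leg tube 28 mm thick lies across the plate 46 mm beyond the post
- block_mid (a point): Middle of the range where the hole can lie, level with the top of the aluminium block (80 mm long, 36 mm wide, flat top 40 mm above the table). The block is clamped up to 15 mm either way along x from here; where is NOT measured. The hole is at its centre: upright, round, 9 mm diameter, 18 mm deep, on the x line through this point. The clamp gives if pushed with over 30 N. Axes as the latch's
- post (a point): On the post's axis, where the middle of the eye should sit: 48 mm above the table, 160 mm from block_mid along x. Upright neck of 8 mm diameter between a shoulder (20 mm diameter, top 4 mm below this point) and a head (11 mm diameter, underside 3.5 to 5 mm above it, tapering to 4 mm diameter 13 mm above it). The post bends if pushed with over 30 N. Axes as the latch's
- carton_a: Green drink carton 62 x 62 x 155 mm, standing on the table; leave alone
- carton_b: Another green drink carton of the same size; leave alone
- tin_a: Red tin, 76 mm diameter, 100 mm high, standing on the table; leave alone
- tin_b: Another red tin of the same size; leave alone
There are look-alikes about, which are no part of the job. Of the things shaped like the spring, the bare steel one is meant.

How it is judged:
By the outcome, as a careful person would: the job done as asked, in the order asked, and still so for the second after the job is handed in, with the robot touching nothing.
It also fails if it takes over 61 s, if anything falls off the work surface, if the arm or the gripper's body presses on something with over 40 N, if the wrist force passes 120 N, or if a joint passes its speed limit or range.

## Working session

There is one attempt and no reset: what is moved stays moved. The work goes in short steps, Python scripts to look and compute and a tool call to move; the robot and the scene stay as the last step left them, time stands still between calls to the robot, and variables do not carry over. Pictures are saved under pics/ and viewed, at most 10 in all, crops included, and the job is handed in when it is done.

Besides the shell and the picture viewer there is one more tool, called as a command line: name --pt "numbers of a row" for each row, then --argument value for the rest. send_rows: Moves the arm, as the interface text tells. Its arguments: {"type":"object","properties":{"targets":{"type":"array","items":{"type":"array","items":{"type":"number"}}},"squeeze":{"type":"number"}},"required":["targets"]}

```bash
mkdir -p pics; ls; python3 - <<'E'
from workcell import r
import cv2,numpy as np
s=r.read_state();print(s);print(r.grip_point_offset)
for n in("side","top"):
    p,d=r.capture(n);np.savez(f"{n}.npz",p=p,d=d);cv2.imwrite(f"pics/{n}0.png",cv2.resize(p[:,:,::-1],(768,576)))
    print(n,r.camera_info(n))
print(r.camera_info("wrist"))
E
```

```text
pics
{'time_s': 0.0, 'q': array([-1.49129245e+00,  3.81235945e-01,  1.29825601e+00, -3.26913703e-06,
        1.46359313e+00, -2.15294696e-01]), 'dq': array([ 1.68678815e-03,  2.64042850e-03, -6.70401714e-04,  1.24770891e-03,
        1.22824177e-03, -8.61279837e-05]), 'effort': array([ 1.15179955e-03, -4.48455226e+01, -2.31277084e+01, -1.71426987e-04,
        4.73588487e-03,  2.18449651e-05]), 'eef_pos': array([ 159.7747565 , -525.94929843,  209.09195133]), 'orientation': array([[ 9.56860602e-01,  2.90547368e-01, -1.21769658e-04],
       [ 2.90547222e-01, -9.56859498e-01,  1.48746440e-03],
       [ 3.15662414e-04, -1.45867592e-03, -9.99998886e-01]]), 'ft_force': array([-0.6039833 , -0.06097802,  0.46345536]), 'ft_torque': array([-0.02563344, -0.00831848,  0.00750718]), 'gripper_force': 0.0, 'width': 85.35619110201185}
18.700000000000003
side {'K': array([[475.47468612,   0.        , 259.7778501 ],
       [  0.        , 475.47468612, 188.25815891],
       [  0.        ,   0.        ,   1.        ]]), 'world_from_camera': array([[-9.99447220e-01, -2.57719779e-02,  2.10014133e-02,
      
[... 616 characters left out ...]
3.89616778e+01],
       [ 6.56075441e-03, -1.65178364e-01, -9.86241889e-01,
         1.51300948e+03],
       [ 0.00000000e+00,  0.00000000e+00,  0.00000000e+00,
         1.00000000e+00]])}
{'K': array([[320.12601898,   0.        , 258.12320587],
       [  0.        , 320.12601898, 194.11935248],
       [  0.        ,   0.        ,   1.        ]]), 'mount': array([[-3.42254406e-04, -9.58360488e-01, -2.85560953e-01,
         7.24208147e+01],
       [ 9.99998820e-01, -7.55698679e-04,  1.33764000e-03,
        -7.50300076e-01],
       [-1.49773936e-03, -2.85560159e-01,  9.58359615e-01,
        -1.63800474e+02],
       [ 0.00000000e+00,  0.00000000e+00,  0.00000000e+00,
         1.00000000e+00]])}
```

View pics/side0.png

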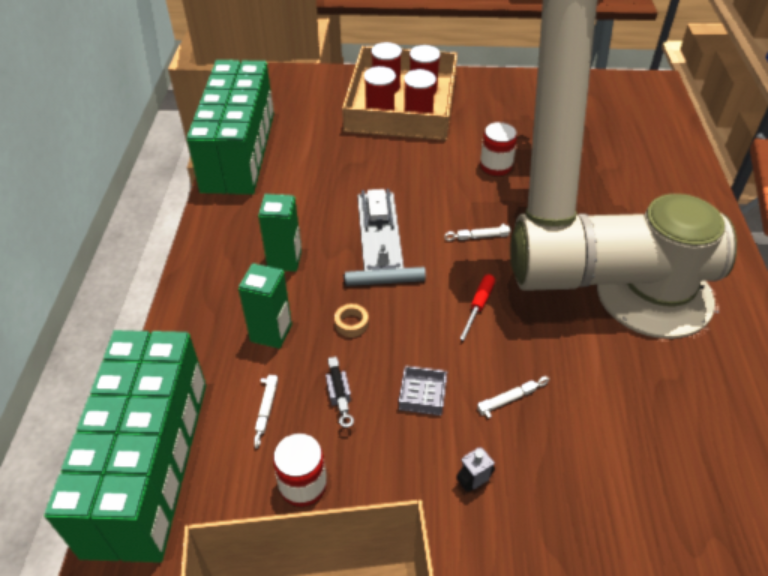

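View pics/top0.png

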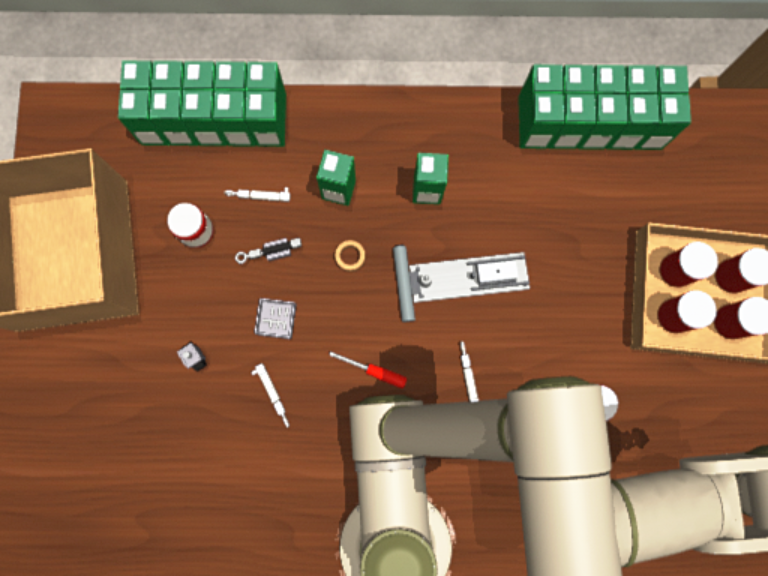

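The scene: the spring with the black sleeve sits in its cradle at side (340,393) and top (268,250), with its eye at top (241,257). The latch block, with a dark hole dot, is at top (498,271), and the post is at top (425,280). Next I'll crop both for detail.

```bash
cat > h.py <<'E'
import numpy as np,cv2
from workcell import r
def ray(name,uv,T=None):
    i=r.camera_info(name);T=i["world_from_camera"] if T is None else T
    d=T[:3,:3]@np.linalg.inv(i["K"])@np.array([uv[0],uv[1],1.]);return T[:3,3],d
def plane(name,uv,z,T=None):
    o,d=ray(name,uv,T);return o+d*(z-o[2])/d[2]
def tri(rays):
    A=0;b=0
    for o,d in rays:
        d=d/np.linalg.norm(d);P=np.eye(3)-np.outer(d,d);A=A+P;b=b+P@o
    x=np.linalg.solve(A,b)
    return x,[float(np.linalg.norm(np.cross(x-o,d/np.linalg.norm(d)))) for o,d in rays]
def wristT(s):
    T=np.eye(4);T[:3,:3]=s["orientation"];T[:3,3]=s["eef_pos"];return T@r.camera_info("wrist")["mount"]
E
python3 - <<'E'
from h import *
t=np.load("top.npz");s=np.load("side.npz")
def c(p,x,y,w,h,k):return cv2.resize(p[y:y+h,x:x+w,::-1],(w*k,h*k),interpolation=cv2.INTER_CUBIC)
a=c(t["p"],150,150,60,40,6);b=c(t["p"],255,155,100,60,6)[:, :440]
b=c(t["p"],260,160,100,55,7)[:385,:]
e=c(s["p"],210,225,40,70,5);f=c(s["p"],225,115,70,80,5)
C=np.zeros((600,800,3),np.uint8)
C[:200,:300]=cv2.resize(a,(300,200)) 
C[:240,:360]=a
C[240:515,:500]=cv2.resize(b,(500,275))
C[:350,520:720]=e
C2=f;C[0:0]=0
C[350:600,520:739]=cv2.resize(f,(219,250))
cv2.imwrite("pics/crop1.png",C)
for nm,d,pts in(("top",t["d"],[(160.5,171.5),(178,166),(197,161.5),(332,181),(283,186.5)]),("side",s["d"],[(230,281),(225,258),(222,241),(252,136),(255,170)])):
    for p in pts:
        z=d[int(p[1]),int(p[0])];o,dd=ray(nm,p);print(nm,p,(o+dd*z).round(1))
E
```

```text
top (160.5, 171.5) [595.9 333.3   0.9]
top (178, 166) [605.9 271.1  39.7]
top (197, 161.5) [621.9 211.7  36.2]
top (332, 181) [ 564.7 -219.7   22.3]
top (283, 186.5) [540.  -60.8  53.2]
side (230, 281) [596.  316.2   1. ]
side (225, 258) [610.6 271.7  39.3]
side (222, 241) [623.2 217.1  38. ]
side (252, 136) [ 562.1 -209.3   36.8]
side (255, 170) [546.  -51.7  38.4]
```

View pics/crop1.png

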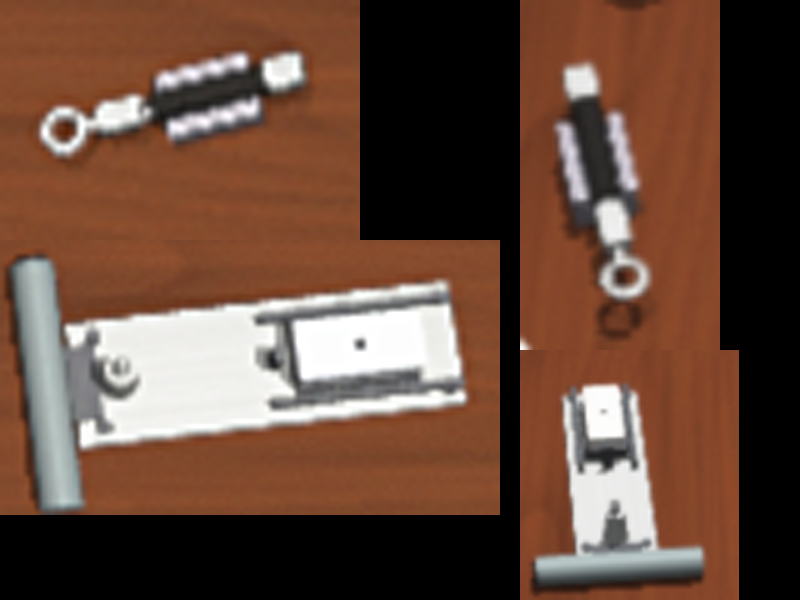

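The crops show, in full-image pixels:

| Point | Top | Side |
|---|---|---|
| Eye | (160.4,171.4) | (230.6,280) |
| Lug | (169.6,168.8) | (228.2,268.6) |
| End block | (197.1,161.3) | (221.6,241) |
| Hole | (331.7,180.4) | (251.2,134.2) |
| Post top | (283.6,184.8) | (255,164.2) |

```bash
python3 - <<'E'
from h import *
P={}
for n,a,b in(("eye",(160.4,171.4),(230.6,280)),("lug",(169.6,168.8),(228.2,268.6)),("end",(197.1,161.3),(221.6,241)),("hole",(331.7,180.4),(251.2,134.2)),("post",(283.6,184.8),(255,164.2))):
    P[n],e=tri([ray("top",a),ray("side",b)]);print(n,P[n].round(1),np.round(e,1))
v=P["eye"]-P["end"];print(np.linalg.norm(v),np.arctan2(v[1],v[0]))
v=P["post"]-P["hole"];print(np.linalg.norm(v),np.arctan2(v[1],v[0]))
E
```

```text
eye [591.7 328.7  26. ] [0.8 0.8]
lug [599.6 298.7  31.3] [1.1 1.1]
end [624.5 211.9  30.7] [0.7 0.7]
hole [ 564.3 -216.2   38.3] [0.8 0.8]
post [546.  -62.8  52. ] [0.4 0.4]
121.36215451742981 1.8447714697589126
155.03665597331414 1.6895217902986952
```

Everything triangulates to sensible heights. Moving above the lug.

send_rows --pt "1.4 -1.4 0 0 8" --pt "2.75 -2.76 0 0 8" --pt "2.75 -2.76 0 0 8" --pt "2.75 -2.76 0 0 8" --pt "2.75 -2.76 0 0 8" --pt "2.75 -2.76 0 0 8" --pt "2.75 -2.76 0 0 8" --pt "2.75 -2.76 0 0 8" --pt "2.75 -2.76 0 0 8" --pt "2.75 -2.76 0 0 8" --pt "2.75 -2.76 0 0 6" --pt "2.75 -2.76 0 0 6" --pt "2.75 -2.76 0 0 6" --pt "2.75 -2.76 0 0 6" --pt "2.75 -2.76 0 0 6" --pt "2.75 -2.76 0 0 6" --pt "2.75 -2.76 0 0 6" --pt "2.75 -2.76 0 0 6" --pt "2.75 -2.76 0 0 6" --pt "2.75 -2.76 0 0 6" --squeeze 60

```text
time_s: 1.77
eef_pos: [517.1, 146.9, 209.4]
orientation: [[0.957, 0.291, -0.001], [0.291, -0.957, -0.0], [-0.001, -0.0, -1.0]]
ft_force: [0.1, -1.1, 0.5]
width: 59.9
gripper_force: 0.0
```

send_rows --pt "2.47 -2.43 0 0 6" --pt "2.47 -2.43 0 0 6" --pt "2.47 -2.43 0 0 6" --pt "2.47 -2.43 0 0 6" --pt "2.47 -2.43 0 0 6" --pt "0 0 0.6 -0.119 6" --pt "0 0 0.6 -0.119 6" --pt "0 0 0.6 -0.119 6" --pt "0 0 0.6 -0.119 6" --pt "0 0 0.6 -0.119 6" --pt "0 0 0.6 -0.119 6" --pt "0 0 0.6 -0.119 6" --pt "0 0 0.6 -0.119 6" --pt "0 0 0.6 -0.119 6" --pt "0 0 0.6 -0.119 6" --pt "0 0 0.6 -0.119 6" --pt "0 0 0.6 -0.119 6" --pt "0 0 0.6 -0.119 6" --pt "0 0 0 0 6"

```text
time_s: 3.35
eef_pos: [598.9, 296.7, 130.0]
orientation: [[-0.272, 0.962, -0.003], [0.962, 0.272, -0.001], [-0.0, -0.003, -1.0]]
ft_force: [0.0, 0.3, -0.1]
width: 60.0
gripper_force: 0.0
```

```bash
python3 - <<'E'
from h import *
s=r.read_state();p,d=r.capture("wrist");np.savez("w1.npz",p=p,d=d,T=wristT(s))
cv2.imwrite("pics/w1.png",cv2.resize(p[:,:,::-1],(768,576)));print(s["eef_pos"],s["q"],s["orientation"][:,0])
E
```

```text
[598.90342968 296.72412746 129.95755689] [2.83279880e-01 6.49605000e-01 1.05460896e+00 2.03982091e-06
 1.44056095e+00 8.06488138e-03] [-2.71753629e-01  9.62366855e-01 -2.36425462e-05]
```

View pics/w1.png

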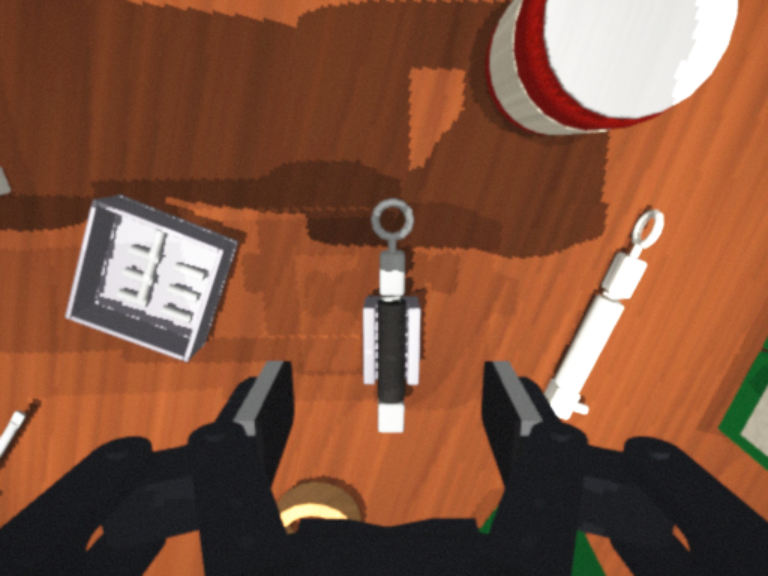

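The wrist view shows the spring upright in the picture: eye at (392,219), lug spanning rows 252–296 at x=392, end block at (391,417). The tin is well to the right.

```bash
python3 - <<'E'
from h import *
T=np.load("w1.npz")["T"];R=r.read_state()["orientation"];e0=r.read_state()["eef_pos"]
for n,u,v,z in(("eye",392,219,30),("lug",392,274,35),("end",391,417,36)):
    p=plane("wrist",((u+.5)/1.5-.5,(v+.5)/1.5-.5),z,T);print(n,p.round(1),"tool",(R.T@(p-e0)).round(1))
E
```

```text
eye [591.  331.8  30. ] tool [ 35.9   1.6 100.8]
lug [599.1 303.1  35. ] tool [ 6.   1.8 95.8]
end [623.1 216.8  36. ] tool [-83.4   2.   94.8]
```

send_rows --pt "0.5 0.18 2 0 5" --pt "0 0 3 0 4" --pt "0 0 3 0 4" --pt "0 0 2.5 0 4" --pt "0 0 1.0 0 4" --pt "0 0 0.5 0 4" --pt "0 0 0 0 2.5" --pt "0 0 0 0 1" --pt "0 0 0 0 1" --pt "0 0 0 0 1" --pt "0 0 0 0 1" --pt "0 0 0 0 1" --squeeze 80

```text
time_s: 4.4
eef_pos: [600.7, 302.8, 13.0]
orientation: [[-0.268, 0.964, 0.003], [0.964, 0.268, 0.001], [0.001, 0.003, -1.0]]
ft_force: [0.3, 2.5, 4.1]
width: 10.0
gripper_force: 2.0
```

```bash
python3 - <<'E'
from h import *
s=r.read_state();p,d=r.capture("wrist");t,_=r.capture("top");q,_=r.capture("side")
C=np.zeros((600,800,3),np.uint8)
C[:384,:512]=p[:,:,::-1]
C[384:584,:360]=cv2.resize(t[140:180,150:222,::-1],(360,200))
C[:400,520:800]=cv2.resize(q[220:300,200:256,::-1],(280,400))
cv2.imwrite("pics/g1.png",C);print(s)
E
```

```text
{'time_s': 4.4, 'q': array([2.91113975e-01, 7.67563056e-01, 1.17876674e+00, 5.59145045e-04,
       1.19247583e+00, 1.99798935e-02]), 'dq': array([ 0.0006491 ,  0.00777969,  0.00158903,  0.00148858, -0.00211722,
       -0.0013105 ]), 'effort': array([-1.56878047e+00, -5.75214994e+01, -1.80566096e+01, -5.48035093e-01,
        2.97998339e-01,  2.05149717e-02]), 'eef_pos': array([600.67444571, 302.79028603,  13.01629012]), 'orientation': array([[-2.67626696e-01,  9.63519381e-01,  2.52067344e-03],
       [ 9.63522506e-01,  2.67624169e-01,  1.29768884e-03],
       [ 5.75755217e-04,  2.77602177e-03, -9.99995981e-01]]), 'ft_force': array([0.29393652, 2.53975788, 4.13337669]), 'ft_torque': array([ 0.36408043, -0.12261831,  0.02868654]), 'gripper_force': 2.0094151189550757, 'width': 10.031699937021266}
```

View pics/g1.png

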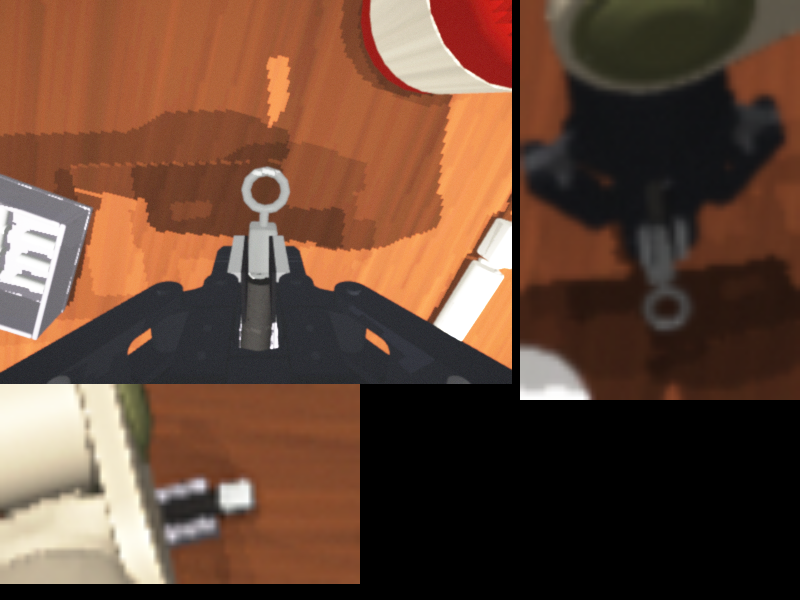

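The pads stand either side of the lug, but I only commanded 10 mm. I'll close fully and read the grip.

send_rows --pt "0 0 0 0 0" --pt "0 0 0 0 0" --pt "0 0 0 0 0" --pt "0 0 0 0 0" --squeeze 80

```text
time_s: 4.88
eef_pos: [600.0, 302.3, 11.7]
orientation: [[-0.268, 0.964, -0.0], [0.964, 0.268, 0.0], [0.0, -0.0, -1.0]]
ft_force: [-0.5, 2.0, 3.7]
width: 0.2
gripper_force: 2.2
```

```bash
python3 - <<'E'
from h import *
s=r.read_state();p,d=r.capture("wrist")
cv2.imwrite("pics/g2.png",cv2.resize(p[120:,150:400,::-1],(568,600),interpolation=cv2.INTER_CUBIC))
for u,v in((265,190),(245,190),(262,230),(262,245),(262,262),(258,300),(240,255),(285,255),(258,330)):
    print((u,v),d[v,u],p[v,u], (lambda o_d:(o_d[0]+o_d[1]*d[v,u]).round(1))(ray("wrist",(u,v),wristT(s))))
E
```

```text
(265, 190) 181.93759 [98 60 37] [5.973e+02 3.258e+02 5.000e-01]
(245, 190) 158.56201 [151 148 142] [585.6 329.2  23. ]
(262, 230) 155.56667 [191 192 190] [598.4 314.3  31.5]
(262, 245) 142.0318 [123 125 123] [598.5 313.2  45.9]
(262, 262) 126.315636 [115 114 115] [598.2 313.6  62.2]
(258, 300) 121.870964 [57 55 55] [599.8 301.9  70.3]
(240, 255) 140.60083 [46 48 53] [590.2 307.2  48.5]
(285, 255) 141.09491 [46 46 50] [609.3 312.2  48. ]
(258, 330) 0.0 [89 87 79] [580.3 372.8 175.5]
```

View pics/g2.png

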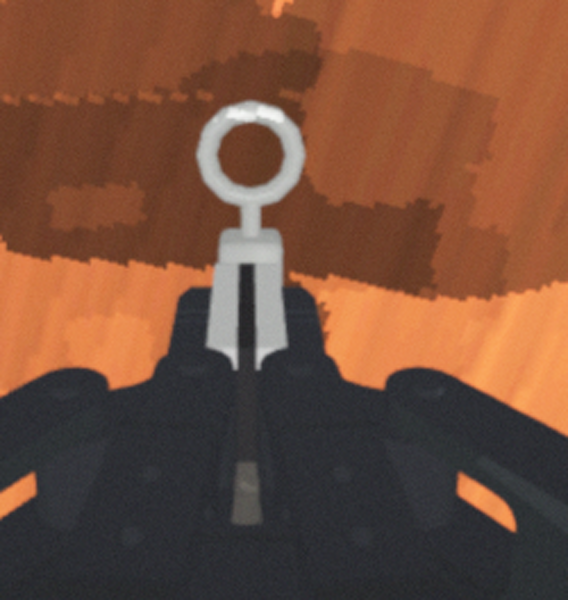

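```bash
python3 - <<'E'
from h import *
M=r.camera_info("wrist")["mount"];K=r.camera_info("wrist")["K"]
def tool(d):
    v,u=np.mgrid[:384,:512];P=np.stack([(u-K[0,2])/K[0,0]*d,(v-K[1,2])/K[1,1]*d,d],-1)
    return P@M[:3,:3].T+M[:3,3]
w=np.load("w1.npz");t=tool(w["d"])
for v in range(232,300,6):print(v,[tuple(t[v,u].round(0)) for u in(165,175,185,192)])
p,d=r.capture("wrist");t=tool(d)
print("now")
for v in range(214,300,5):print(v,[tuple(t[v,u].round(0)) for u in(240,252,256,262,268)])
E
```

```text
232 [(np.float64(-54.0), np.float64(-93.0), np.float64(131.0)), (np.float64(-54.0), np.float64(-83.0), np.float64(130.0)), (np.float64(-54.0), np.float64(-73.0), np.float64(131.0)), (np.float64(-54.0), np.float64(-66.0), np.float64(130.0))]
238 [(np.float64(-60.0), np.float64(-93.0), np.float64(130.0)), (np.float64(-60.0), np.float64(-83.0), np.float64(130.0)), (np.float64(-60.0), np.float64(-73.0), np.float64(129.0)), (np.float64(-61.0), np.float64(-67.0), np.float64(131.0))]
244 [(np.float64(-67.0), np.float64(-94.0), np.float64(130.0)), (np.float64(-66.0), np.float64(-84.0), np.float64(129.0)), (np.float64(12.0), np.float64(-33.0), np.float64(-34.0)), (np.float64(10.0), np.float64(-30.0), np.float64(-32.0))]
250 [(np.float64(-73.0), np.float64(-94.0), np.float64(129.0)), (np.float64(11.0), np.float64(-36.0), np.float64(-40.0)), (np.float64(12.0), np.float64(-31.0), np.float64(-40.0)), (np.float64(8.0), np.float64(-30.0), np.float64(-33.0))]
256 [(np.float64(7.0), np.float64(-41.0), np.float64(-37.0)), (np.float64(12.0), np.float64(-34.0), np.float64(-46.0)), (np.float64(12.0), np.
[... 6211 characters left out ...]
.float64(-59.0)), (np.float64(4.0), np.float64(1.0), np.float64(-58.0)), (np.float64(13.0), np.float64(3.0), np.float64(-71.0))]
294 [(np.float64(13.0), np.float64(-6.0), np.float64(-74.0)), (np.float64(9.0), np.float64(-2.0), np.float64(-69.0)), (np.float64(3.0), np.float64(-1.0), np.float64(-60.0)), (np.float64(3.0), np.float64(1.0), np.float64(-59.0)), (np.float64(13.0), np.float64(3.0), np.float64(-74.0))]
299 [(np.float64(12.0), np.float64(-6.0), np.float64(-76.0)), (np.float64(6.0), np.float64(-2.0), np.float64(-68.0)), (np.float64(-0.0), np.float64(-1.0), np.float64(-58.0)), (np.float64(-0.0), np.float64(1.0), np.float64(-58.0)), (np.float64(13.0), np.float64(3.0), np.float64(-76.0))]
```

The depth image and the free closing agree that the real finger tips end about 20 mm short of the stated TCP. The fingers shut on top of the lug, so I'll back off to the earlier viewpoint and check whether the spring moved.

send_rows --pt "0 0 -1 0 0" --pt "0 0 -2.5 0 4" --pt "0 0 -3 0 4" --pt "0 0 -3 0 4" --pt "-0.5 -0.18 -2.5 0 4" --pt "0 0 0 0 4"

```text
time_s: 5.48
eef_pos: [601.4, 296.6, 137.8]
orientation: [[-0.267, 0.964, 0.008], [0.964, 0.267, 0.002], [-0.001, 0.008, -1.0]]
ft_force: [0.3, -0.1, 0.2]
width: 40.0
gripper_force: 0.0
```

```bash
python3 - <<'E'
from h import *
s=r.read_state();p,d=r.capture("wrist");T=wristT(s);np.savez("w2.npz",p=p,d=d,T=T)
w=np.load("w1.npz")
print(s["eef_pos"],s["width"])
R=s["orientation"];e=s["eef_pos"]
def meas(p,d,T):
    o=[]
    for (v0,v1,u0,u1,z) in((128,165,240,285,30),(166,200,245,278,35),(266,292,245,278,36)):
        g=p[v0:v1,u0:u1].astype(int);m=(g.min(2)>105)&(g.max(2)-g.min(2)<40)
        v,u=np.nonzero(m);c=(u0+(u.min()+u.max())/2,v0+(v.min()+v.max())/2)
        pc=plane("wrist",c,z,T);o.append((c,int(m.sum()),pc.round(1),np.median(d[v0:v1,u0:u1][m]).round(1)))
    return o
for a in meas(w["p"],w["d"],w["T"]):print(a)
for a in meas(p,d,T):print(a,(R.T@(a[2]-e)).round(1))
cv2.imwrite("pics/w2.png",np.hstack([x[110:300,180:340,::-1] for x in(w["p"],p)]))
E
```

```text
[601.3929903  296.57953787 137.75810465] 40.016308453244044
((np.float64(261.5), np.float64(148.5)), 325, array([591.9, 329.7,  30. ]), np.float32(263.9))
((np.float64(261.0), np.float64(182.5)), 496, array([599., 303.,  35.]), np.float32(268.1))
((np.float64(260.5), np.float64(277.5)), 330, array([623. , 217.2,  36. ]), np.float32(292.1))
((np.float64(258.0), np.float64(147.5)), 333, array([593. , 328.8,  30. ]), np.float32(271.4)) [ 33.4  -0.4 107.7]
((np.float64(256.5), np.float64(182.5)), 479, array([599.5, 300.1,  35. ]), np.float32(275.3)) [  4.   -1.7 102.7]
((np.float64(259.0), np.float64(274.0)), 284, array([625.2, 215.8,  36. ]), np.float32(299.7)) [-84.1   0.5 101.8]
```

View pics/w2.png

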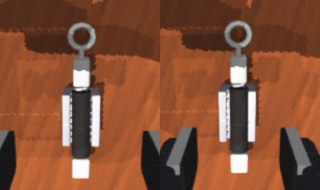

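The spring is still in place. I'll descend again for the true tip position.

send_rows --pt "0.4 0.1 2 0 4" --pt "0 0 3 0 4" --pt "0 0 3 0 4" --pt "0 0 2.5 0 4" --pt "0 0 0 0 4" --pt "0 0 0 0 4"

```text
time_s: 6.03
eef_pos: [598.6, 300.6, 25.3]
orientation: [[-0.268, 0.964, -0.004], [0.964, 0.268, -0.001], [-0.0, -0.004, -1.0]]
ft_force: [1.1, 0.1, 1.0]
width: 40.1
gripper_force: 0.0
```

send_rows --pt "0 0 1.2 0 4" --pt "0 0 1.0 0 4" --pt "0 0 0.7 0 4" --pt "0 0 0 0 3" --pt "0 0 0 0 2.2" --pt "0 0 0 0 2.2"

```text
time_s: 6.53
eef_pos: [599.8, 301.2, -1.8]
orientation: [[-0.268, 0.964, 0.001], [0.964, 0.268, 0.0], [0.0, 0.001, -1.0]]
ft_force: [-0.6, -0.2, -0.4]
width: 22.0
gripper_force: 0.0
```

send_rows --pt "0 0 0.3 0 2.2" --pt "0 0 0 0 0" --pt "0 0 0 0 0" --pt "0 0 0 0 0" --pt "0 0 0 0 0" --squeeze 80

```text
time_s: 6.95
eef_pos: [599.6, 301.0, -5.0]
orientation: [[-0.268, 0.964, 0.0], [0.964, 0.268, 0.0], [-0.0, 0.0, -1.0]]
ft_force: [-0.7, -0.3, 0.8]
width: 12.2
gripper_force: 78.5
```

send_rows --pt "0 0 -0.5 0 0" --pt "0 0 -1 0 0" --pt "0 0 -1.5 0 0" --pt "0 0 -2 0 0" --pt "0 0 -2 0 0" --pt "0 0 -2 0 0" --pt "0 0 -1 0 0" --pt "0 0 0 0 0" --pt "0 0 0 0 0"

```text
time_s: 7.7
eef_pos: [599.3, 301.0, 94.7]
orientation: [[-0.268, 0.964, 0.0], [0.964, 0.268, 0.0], [0.0, 0.0, -1.0]]
ft_force: [-0.3, 0.8, -2.5]
width: 11.8
gripper_force: 78.1
```

```bash
python3 - <<'E'
from h import *
s=r.read_state();p,d=r.capture("wrist");T=wristT(s);q,_=r.capture("side");t,_=r.capture("top");np.savez("l1.npz",p=p,d=d,T=T,q=q,t=t,e=s["eef_pos"],R=s["orientation"])
print(s["eef_pos"],s["width"],s["gripper_force"],s["ft_force"],s["ft_torque"])
C=np.zeros((480,800,3),np.uint8);C[:384,:400]=p[:,60:460,::-1]
# project expected points
R=s["orientation"];e=s["eef_pos"]
def proj(n,X):
    i=r.camera_info(n);c=np.linalg.inv(i["world_from_camera"])@np.r_[X,1];k=i["K"]@c[:3];return k[:2]/k[2]
a=proj("side",e+R@[-40,0,-38]);b=proj("top",e+R@[-92,0,-38]);print(a,b)
for im,c,y0 in((q,a,0),(t,b,240)):
    x,y=int(c[0])-40,int(c[1])-24;C[y0:y0+240,400:]=cv2.resize(im[y:y+48,x:x+80,::-1],(400,240),interpolation=cv2.INTER_CUBIC)
    print(x,y)
cv2.imwrite("pics/l1.png",C)
E
```

```text
[599.32601192 301.02980409  94.6648631 ] 11.79998699518009 78.09519052505493 [-0.27787809  0.75666478 -2.52957021] [ 0.03990721  0.09018564 -0.05073493]
[223.57254301 233.19942915] [193.1938004  153.38381078]
183 209
153 129
```

View pics/l1.png

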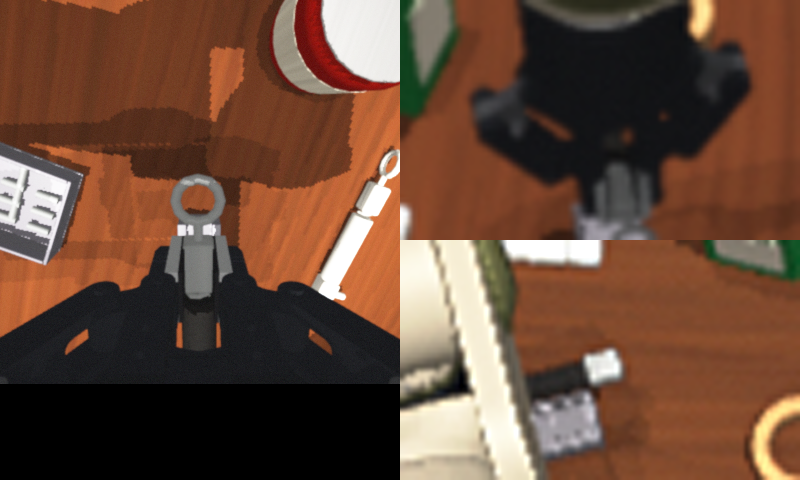

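The spring is lifted and lies straight in the grip: ring centre at about (257,199) in the wrist image, end block at about (193.2,153.8) in the top image. Now measuring level and offsets.

```bash
python3 - <<'E'
from h import *
L=np.load("l1.npz");p,d,T,R,e=(L[k] for k in("p","d","T","R","e"))
g=p[165:225,225:290].astype(int);m=((g.max(2)-g.min(2)<30)&(d[165:225,225:290]<200)&(d[165:225,225:290]>0)).astype(np.uint8)
v,u=np.nonzero(m[:50]);u=u+225;v=v+165
z=d[v,u];K=r.camera_info("wrist")["K"];M=r.camera_info("wrist")["mount"]
P=np.stack([(u-K[0,2])/K[0,0]*z,(v-K[1,2])/K[1,1]*z,z],1)@M[:3,:3].T+M[:3,3]
print(len(v),"u",u.min(),u.max(),"v",v.min(),v.max())
# per-row widths -> ring top row and centre
for row in range(v.min(),v.max()+1,3):
    k=v==row;print(row,u[k].min(),u[k].max(),P[k].mean(0).round(1),P[k][:,2].min().round(1))
i=r.camera_info("top");td=None
t,dd=r.capture("top");Tt=i["world_from_camera"]
for uu,vv in((192,153),(193,153),(194,154),(193,154),(187,155),(184,155)):
    o,D=ray("top",(uu,vv));X=o+D*dd[vv,uu];print((uu,vv),t[vv,uu],X.round(1),(R.T@(X-e)).round(1))
E
```

```text
983 u 231 285 v 174 214
174 256 259 [ 42.9  -0.4 -33. ] -33.5
177 245 271 [ 41.9  -0.2 -34.1] -35.7
180 241 274 [ 40.8  -0.4 -34.7] -35.6
183 238 277 [ 39.5  -0.4 -34.6] -35.8
186 235 280 [ 38.2  -0.4 -34.7] -35.9
189 233 282 [ 36.8  -0.2 -34.5] -35.5
192 233 283 [ 35.6   0.1 -34.8] -36.3
195 232 284 [ 34.2   0.1 -34.4] -36.0
198 231 284 [ 32.9  -0.5 -34.5] -35.7
201 231 285 [ 31.5   0.1 -34.3] -35.6
204 232 284 [ 30.3   0.1 -34.7] -36.0
207 233 283 [ 28.9   0.1 -34.7] -35.6
210 233 282 [ 27.5  -0.7 -34.4] -36.0
213 234 281 [ 26.1  -0.6 -34.4] -35.5
(192, 153) [225 226 220] [624.7 215.8 134.3] [-88.9   1.6 -39.6]
(193, 153) [233 234 231] [624.7 212.8 134.5] [-91.8   0.8 -39.9]
(194, 154) [238 238 235] [620.7 209.2 138.2] [-94.2  -4.  -43.6]
(193, 154) [236 236 233] [623.1 213.4 128.6] [-90.8  -0.6 -33.9]
(187, 155) [43 39 39] [617.2 229.8 139.4] [-73.4  -1.9 -44.7]
(184, 155) [40 39 36] [618.7 239.6 132.9] [-64.4   2.2 -38.2]
```

Spring axis lies 33 mm behind the TCP, leg at tool x ≈ −90.7, and it is level. Carrying it so the wrist camera looks down on the hole.

send_rows --pt "0 0 -0.5 0.0775 0" --pt "0 0 -0.5 0.0775 0" --pt "-1 -0.17 -0.5 0 0" --pt "-2 -0.34 -0.5 0 0" --pt "-3.3 -0.56 -0.5 0 0" --pt "-3.6 -0.61 0 0 0" --pt "-3.6 -0.61 0 0 0" --pt "-3.6 -0.61 0 0 0" --pt "-3.6 -0.61 0 0 0" --pt "-3.6 -0.61 0 0 0" --pt "-3.6 -0.61 0 0 0" --pt "-3.6 -0.61 0 0 0" --pt "-3.6 -0.61 0 0 0" --pt "-3.6 -0.61 0 0 0" --pt "-3.6 -0.61 0 0 0" --pt "-3.6 -0.61 0 0 0" --pt "-3.6 -0.61 0 0 0" --pt "-3.6 -0.61 0 0 0" --pt "-2 -0.34 0 0 0" --pt "-1.8 -0.34 0 0 0"

```text
time_s: 9.57
eef_pos: [568.0, -278.0, 119.1]
orientation: [[-0.116, 0.993, -0.001], [0.993, 0.116, 0.0], [0.0, -0.001, -1.0]]
ft_force: [-0.4, -0.7, -1.5]
width: 12.0
gripper_force: 78.1
```

send_rows --pt "0 0 0 0 0" --pt "0 0 0 0 0" --pt "0 0 0 0 0"

```text
time_s: 9.82
eef_pos: [568.8, -274.8, 119.4]
orientation: [[-0.117, 0.993, -0.001], [0.993, 0.117, 0.001], [0.001, -0.001, -1.0]]
ft_force: [-0.6, 0.0, -1.6]
width: 12.0
gripper_force: 78.1
```

```bash
python3 - <<'E'
from h import *
s=r.read_state();p,d=r.capture("wrist");T=wristT(s);np.savez("h1.npz",p=p,d=d,T=T,e=s["eef_pos"],R=s["orientation"])
print(s["eef_pos"],s["width"],s["gripper_force"],s["q"][5])
cv2.imwrite("pics/h1.png",cv2.resize(p[:,:,::-1],(768,576)))
E
```

```text
[ 568.77135579 -274.77544547  119.43529995] 12.045783655005506 78.1440281867981 -0.7545692278160834
```

View pics/h1.png

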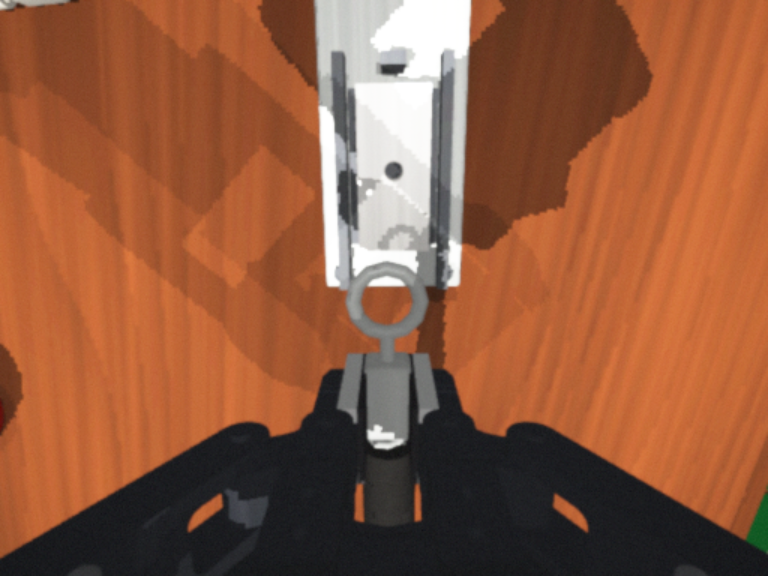

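The hole shows as a dark disc at (393.5,170), centred in the block. The plate's midline is vertical in the picture, so tool yaw matches the latch.

```bash
python3 - <<'E'
from h import *
L=np.load("h1.npz");p,d,T,R,e=(L[k] for k in("p","d","T","R","e"))
g=p[100:127,248:277].max(2);m=g<110;v,u=np.nonzero(m);c=(248+u.mean(),100+v.mean());print(m.sum(),c,u.min()+248,u.max()+248,v.min()+100,v.max()+100)
H=plane("wrist",c,40,T);t=R.T@(H-e);print("hole",H.round(1),t.round(1),"block depth z",[ (lambda o,D:(o+D*d[y,x])[2].round(1))(*ray("wrist",(x,y),T)) for x,y in((250,113),(275,113),(262,100),(262,130))])
# ring
g=p[170:232,225:290].astype(int);dd=d[170:232,225:290];m=(dd<200)&(dd>0);v,u=np.nonzero(m[:52]);u+=225;v+=170
print("ring u",u.min(),u.max(),"vtop",v.min())
uc=(u.min()+u.max())/2
E0=plane("wrist",(uc,v.min()),e[2]+32.8,T);E=R.T@(E0-e);print("ring front",E.round(1),"eye x",E[0]-12)
b=[plane("wrist",((x+.5)/1.5-.5,(y+.5)/1.5-.5),40,T) for x,y in((394,82),(394,250))];print("block ends tool x",[(R.T@(q-e)).round(1) for q in b])
E
```

```text
81 (np.float64(262.1975308641975), np.float64(113.27160493827161)) 257 267 109 118
hole [ 564.1 -212.1   40. ] [62.7  2.7 79.5] block depth z [np.float64(39.2), np.float64(39.1), np.float64(38.9), np.float64(39.5)]
ring u 231 285 vtop 174
ring front [ 42.9  -0.3 -32.8] eye x 30.85061727049839
block ends tool x [array([102.7,   2.8,  79.5]), array([22.8,  3.1, 79.5])]
```

send_rows --pt "2 0.04 0 0 0" --pt "3.5 0.07 0 0 0" --pt "3.5 0.07 0 0 0" --pt "3.2 0.06 0 0 0" --pt "2 0.04 0 0 0" --pt "1.18 0.02 0 0 0" --pt "0 0 0 0 0" --pt "0 0 0 0 0" --pt "0 0 0 0 0"

```text
time_s: 10.62
eef_pos: [554.6, -123.0, 119.8]
orientation: [[-0.116, 0.993, 0.0], [0.993, 0.116, -0.001], [-0.001, 0.0, -1.0]]
ft_force: [-0.2, -0.3, -2.1]
width: 12.0
gripper_force: 78.1
```

```bash
cat > m.py <<'E'
from h import *
s=r.read_state();p,d=r.capture("wrist");T=wristT(s);np.savez("p1.npz",p=p,d=d,T=T,e=s["eef_pos"],R=s["orientation"])
R=s["orientation"];e=s["eef_pos"];print(e,s["ft_force"],s["ft_torque"])
H=np.array([564.1,-212.1,40.]);print("hole in tool",(R.T@(H-e)).round(1))
v,u=np.mgrid[:384,:512]
o,_=ray("wrist",(0,0),T);K=r.camera_info("wrist")["K"]
X=np.stack([(u-K[0,2])/K[0,0]*d,(v-K[1,2])/K[1,1]*d,d],-1)@T[:3,:3].T+T[:3,3]
t=(X-e)@R
m=(X[...,2]>52)&(X[...,2]<66)&(t[...,0]>45)&(t[...,0]<100)&(abs(t[...,1])<20)&(d>0)
n,lab,st,cen=cv2.connectedComponentsWithStats(m.astype(np.uint8))
for i in range(1,n):
    if st[i,4]>8:
        q=t[lab==i];print("blob",st[i],cen[i].round(1),"z",X[lab==i][:,2].min().round(1),X[lab==i][:,2].max().round(1),"tool x",q[:,0].min().round(1),q[:,0].max().round(1),"y",q[:,1].min().round(1),q[:,1].max().round(1))
g=d[150:232,225:290];mm=(g<200)&(g>0);vv,uu=np.nonzero(mm);print("ring top",vv.min()+150,uu[vv<50].min()+225,uu[vv<50].max()+225)
x0,x1=190,340;C=cv2.resize(p[60:260,x0:x1,::-1],(450,600),interpolation=cv2.INTER_CUBIC)
cv2.imwrite("pics/p1.png",C)
E
python3 m.py
```

```text
[ 554.60789152 -123.00443191  119.76337397] [-0.16054364 -0.28448314 -2.08460648] [0.10352227 0.01393918 0.02316104]
hole in tool [-89.6  -0.9  79.8]
blob [248 107  16  16 199] [255.8 114.6] z 53.9 62.3 tool x 57.4 67.6 y -7.4 3.1
ring top 174 231 285
```

send_rows --pt "0.15 -0.06 1 0 0" --pt "0 0 2 0 0" --pt "0 0 2.2 0 0" --pt "0 0 2 0 0" --pt "0 0 1 0 0" --pt "0 0 0.5 0 0" --pt "0 0 0 0 0" --pt "0 0 0 0 0" --pt "0 0 0 0 0"

```text
time_s: 11.42
eef_pos: [554.3, -121.2, 33.8]
orientation: [[-0.116, 0.993, 0.002], [0.993, 0.116, -0.001], [-0.001, 0.002, -1.0]]
ft_force: [-0.3, 0.0, -2.1]
width: 11.9
gripper_force: 78.1
```

```bash
python3 - <<'E'
from h import *
s=r.read_state();R=s["orientation"];e=s["eef_pos"];print(e,s["ft_force"],s["ft_torque"])
H=np.array([564.1,-212.1,40.]);print("hole in tool",(R.T@(H-e)).round(1))
q,dq=r.capture("side");t,dt=r.capture("top");np.savez("b1.npz",q=q,t=t)
def proj(n,X):
    i=r.camera_info(n);c=np.linalg.inv(i["world_from_camera"])@np.r_[X,1];k=i["K"]@c[:3];return k[:2]/k[2]
C=np.zeros((600,800,3),np.uint8)
for im,n,x0 in((q,"side",0),(t,"top",400)):
    c=proj(n,e+R@[-80,0,-33]);x,y=int(c[0])-25,int(c[1])-25;print(n,x,y,proj(n,e+R@[-91.1,-.3,-33]))
    C[:400,x0:x0+400]=cv2.resize(im[y:y+50,x:x+50,::-1],(400,400),interpolation=cv2.INTER_CUBIC)
cv2.imwrite("pics/b1.png",C[:400])
E
```

```text
[ 554.27522854 -121.23369316   33.84202125] [-0.27198767  0.00834647 -2.11020959] [ 0.09688683  0.03241055 -0.00473035]
hole in tool [-91.4  -0.7  -6.1]
side 226 105 [251.22595728 128.40838953]
top 303 153 [331.86734611 178.3443079 ]
```

View pics/b1.png

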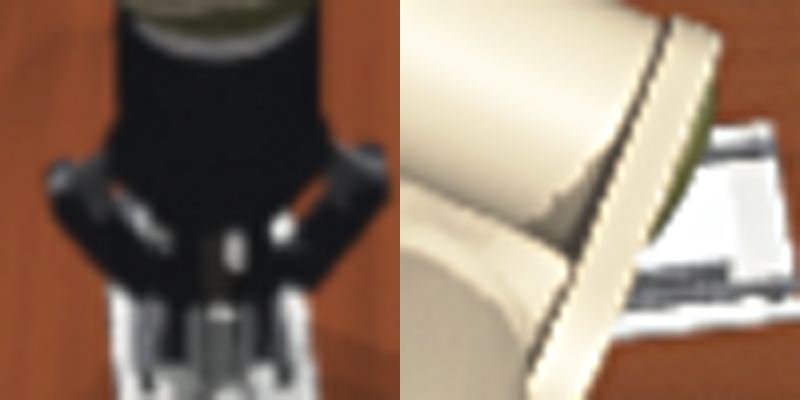

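The gripper hides the end from the fixed cameras, so I go on by feel.

send_rows --pt "-0.05 -0.04 0.3 0 0" --pt "0 0 0.2 0 0" --pt "0 0 0.2 0 0" --pt "0 0 0.15 0 0" --pt "0 0 0.1 0 0" --pt "0 0 0 0 0"

```text
time_s: 12.02
eef_pos: [553.2, -121.3, 22.9]
orientation: [[-0.116, 0.993, -0.0], [0.993, 0.116, 0.0], [0.0, -0.0, -1.0]]
ft_force: [-0.5, -0.1, -1.2]
width: 12.7
gripper_force: 78.1
```

```bash
cat > f.py <<'E'
from h import *
s=r.read_state();print("ft",s["ft_force"].round(2),"tq",s["ft_torque"].round(3),"eef",s["eef_pos"].round(1),"w",s["width"])
p,d=r.capture("wrist");R=s["orientation"];e=s["eef_pos"]
K=r.camera_info("wrist")["K"];M=r.camera_info("wrist")["mount"]
v,u=np.mgrid[:384,:512];t=np.stack([(u-K[0,2])/K[0,0]*d,(v-K[1,2])/K[1,1]*d,d],-1)@M[:3,:3].T+M[:3,3]
g=(t[...,0]>16)&(t[...,0]<50)&(abs(t[...,1])<14)&(t[...,2]<-24)&(t[...,2]>-60)&(d>0)
n,l,st,c=cv2.connectedComponentsWithStats(g.astype(np.uint8));i=1+st[1:,4].argmax();m=l==i
q=t[m];vv,uu=np.nonzero(m);x=q[:,0]
print("ring px top",vv.min(),"u",uu.min(),uu.max(),"tool x",x.min().round(1),x.max().round(1))
A=np.c_[x-31,np.ones(len(x))];k=q[:,2]<np.median(q[:,2])+2;co=np.linalg.lstsq(A[k],q[k][:,2],rcond=None)[0];print("slope z/x (neg=eye up)",co[0].round(3),"eye top tool z",co[1].round(2),"world",(e[2]-co[1]).round(1))
np.savez("f.npz",p=p,d=d)
E
python3 f.py
```

```text
ft [-0.46 -0.11 -1.24] tq [ 0.109 -0.006  0.023] eef [ 553.2 -121.3   22.9] w 12.727925018306896
ring px top 174 u 231 285 tool x 16.1 43.1
slope z/x (neg=eye up) 0.003 eye top tool z -34.58 world 57.5
```

No tilt and no push-back with the tip about 4 mm below the block top, so the leg is in the hole. Continuing down.

send_rows --pt "0 0 0.2 0 0" --pt "0 0 0.2 0 0" --pt "0 0 0.15 0 0" --pt "0 0 0.1 0 0" --pt "0 0 0.05 0 0" --pt "0 0 0 0 0"

```text
time_s: 12.57
eef_pos: [553.2, -121.3, 16.1]
orientation: [[-0.116, 0.993, -0.0], [0.993, 0.116, 0.0], [0.0, -0.0, -1.0]]
ft_force: [0.6, 0.1, -2.1]
width: 12.3
gripper_force: 78.1
```

```bash
python3 f.py
```

```text
ft [ 0.64  0.08 -2.1 ] tq [ 0.118 -0.025 -0.013] eef [ 553.2 -121.3   16.1] w 12.296541862901087
ring px top 174 u 231 285 tool x 16.0 43.0
slope z/x (neg=eye up) 0.003 eye top tool z -34.58 world 50.7
```

send_rows --pt "0 0 0.07 0 0" --pt "0 0 0.05 0 0" --pt "0 0 0 0 0"

```text
time_s: 12.87
eef_pos: [553.3, -121.4, 15.0]
orientation: [[-0.116, 0.993, 0.0], [0.993, 0.116, -0.0], [-0.0, 0.0, -1.0]]
ft_force: [0.1, 1.0, -2.0]
width: 12.2
gripper_force: 78.2
```

```bash
python3 f.py
```

```text
ft [ 0.11  1.   -2.04] tq [ 0.029 -0.027  0.001] eef [ 553.3 -121.4   15. ] w 12.170832749795723
ring px top 174 u 231 285 tool x 16.1 43.0
slope z/x (neg=eye up) 0.003 eye top tool z -34.47 world 49.5
```

The leg is seated with the axis at about 48 mm. I'll soften the grip so the lug can pivot in the pads, lift a little, and watch the tilt.

send_rows --pt "0 0 0.03 0 0" --pt "0 0 0 0 0" --pt "0 0 -0.1 0 0" --pt "-0.01 0 -0.15 0 0" --pt "-0.01 0 -0.15 0 0" --pt "0 0 0 0 0" --squeeze 22

```text
time_s: 13.42
eef_pos: [553.4, -121.6, 19.0]
orientation: [[-0.116, 0.993, 0.0], [0.993, 0.116, -0.0], [-0.0, 0.0, -1.0]]
ft_force: [0.3, 0.4, -2.6]
width: 11.6
gripper_force: 78.2
```

```bash
python3 f.py
```

```text
ft [ 0.29  0.41 -2.62] tq [ 0.106 -0.035 -0.031] eef [ 553.4 -121.6   19. ] w 11.632266118382443
ring px top 174 u 231 285 tool x 16.0 43.1
slope z/x (neg=eye up) 0.003 eye top tool z -34.53 world 53.6
```

send_rows --pt "0.01 0 0.2 0 0" --pt "0.01 0 0.2 0 0" --pt "0 0 0 0 0" --pt "0 0 0 0 2.4" --pt "0 0 0 0 2.4" --pt "0 0 0 0 2.4" --squeeze 20

```text
time_s: 13.97
eef_pos: [553.3, -121.4, 14.8]
orientation: [[-0.116, 0.993, 0.0], [0.993, 0.116, -0.0], [-0.0, 0.0, -1.0]]
ft_force: [0.2, -0.0, 0.8]
width: 24.2
gripper_force: 0.0
```

```bash
python3 f.py
```

```text
ft [ 0.17 -0.03  0.76] tq [0.055 0.011 0.   ] eef [ 553.3 -121.4   14.8] w 24.172013332871895
ring px top 173 u 231 284 tool x 16.0 43.2
slope z/x (neg=eye up) 0.031 eye top tool z -32.32 world 47.1
```

send_rows --pt "0 0 0 0 0" --pt "0 0 0 0 0" --pt "0 0 0 0 0" --pt "0 0 0 0 0" --squeeze 20

```text
time_s: 14.35
eef_pos: [553.3, -121.4, 14.8]
orientation: [[-0.116, 0.993, 0.0], [0.993, 0.116, -0.0], [-0.0, 0.0, -1.0]]
ft_force: [-1.0, -0.6, -1.1]
width: 13.3
gripper_force: 24.4
```

```bash
python3 f.py
```

```text
ft [-1.01 -0.55 -1.1 ] tq [-0.072  0.037 -0.092] eef [ 553.3 -121.4   14.8] w 13.278736083028653
ring px top 169 u 232 284 tool x 16.0 43.3
slope z/x (neg=eye up) 0.094 eye top tool z -26.76 world 41.5
```

On release the spring tipped eye-down about the saddle, because its balance point is beyond it. It is regripped lightly. My plan is to lift it out, then press the eye gently on the block's flat top so the spring pivots eye-up in the pads, and go in again tilted.

send_rows --pt "0 0 -0.3 0 0.2" --pt "0 0 -0.5 0 0.2" --pt "0 0 -1 0 0.2" --pt "0 0 -1.5 0 0.2" --pt "0 0 -1.5 0 0.2" --pt "0 0 -1 0 0.2" --pt "0 0 0 0 0.2" --pt "0 0 0 0 0.2" --squeeze 26

```text
time_s: 15.07
eef_pos: [553.3, -121.3, 73.1]
orientation: [[-0.116, 0.993, 0.001], [0.993, 0.116, -0.0], [-0.0, 0.001, -1.0]]
ft_force: [0.2, -0.4, -1.8]
width: 12.9
gripper_force: 25.5
```

```bash
python3 f.py
```

```text
ft [ 0.2  -0.42 -1.76] tq [ 0.084  0.006 -0.008] eef [ 553.3 -121.3   73.1] w 12.949998528410658
ring px top 169 u 232 284 tool x 16.1 43.4
slope z/x (neg=eye up) 0.087 eye top tool z -26.83 world 100.0
```

send_rows --pt "-2 0 0 0 0.2" --pt "-3.5 0 0 0 0.2" --pt "-3.5 0 0 0 0.2" --pt "-3.2 0 0 0 0.2" --pt "-2 0 0 0 0.2" --pt "-1 0 0 0 0.2" --pt "0 0 1.5 0 0.2" --pt "0 0 2 0 0.2" --pt "0 0 1.3 0 0.2" --pt "0 0 0.3 0 0.2" --pt "0 0 0 0 0.2" --pt "0 0 0 0 0.2"

```text
time_s: 16.12
eef_pos: [571.1, -271.9, 22.1]
orientation: [[-0.116, 0.993, 0.0], [0.993, 0.116, -0.0], [-0.0, 0.0, -1.0]]
ft_force: [0.6, 0.2, -0.9]
width: 13.5
gripper_force: 25.5
```

send_rows --pt "0 0 0.2 0 0.2" --pt "0 0 0.2 0 0.2" --pt "0 0 0.2 0 0.2" --pt "0 0 0.1 0 0.2" --pt "0 0 0 0 0.2"

```text
time_s: 16.53
eef_pos: [571.2, -272.8, 15.2]
orientation: [[-0.116, 0.993, 0.001], [0.993, 0.116, -0.001], [-0.001, 0.001, -1.0]]
ft_force: [0.5, -2.3, 1.9]
width: 13.2
gripper_force: 26.0
```

```bash
python3 f.py
```

```text
ft [ 0.51 -2.34  1.89] tq [-0.062 -0.069 -0.029] eef [ 571.2 -272.8   15.2] w 13.208584569090165
ring px top 154 u 227 290 tool x 16.0 50.0
slope z/x (neg=eye up) 0.087 eye top tool z -26.65 world 41.8
```

send_rows --pt "0 0 0.15 0 0.2" --pt "0 0 0.15 0 0.2" --pt "0 0 0 0 0.2" --pt "0 0 -0.5 0 0.2" --pt "0 0 -1.5 0 0.2" --pt "0 0 -1.5 0 0.2" --pt "0 0 0 0 0.2" --pt "0 0 0 0 0.2"

```text
time_s: 17.25
eef_pos: [570.7, -271.9, 46.6]
orientation: [[-0.116, 0.993, -0.0], [0.993, 0.116, 0.0], [0.0, -0.0, -1.0]]
ft_force: [0.1, -0.1, -2.1]
width: 13.5
gripper_force: 25.7
```

```bash
python3 f.py
```

```text
ft [ 0.07 -0.05 -2.07] tq [ 0.114 -0.046  0.025] eef [ 570.7 -271.9   46.6] w 13.486968921308208
ring px top 171 u 232 285 tool x 16.1 43.8
slope z/x (neg=eye up) -0.041 eye top tool z -31.68 world 78.3
```

The pivot works; slope is now −0.041. One more press of about 2 mm.

send_rows --pt "0 0 1.5 0 0.2" --pt "0 0 1.4 0 0.2" --pt "0 0 0.3 0 0.2" --pt "0 0 0.25 0 0.2" --pt "0 0 0.2 0 0.2" --pt "0 0 0 0 0.2" --pt "0 0 -0.5 0 0.2" --pt "0 0 -1.5 0 0.2" --pt "0 0 -1.7 0 0.2" --pt "0 0 0 0 0.2" --pt "0 0 0 0 0.2"

```text
time_s: 18.22
eef_pos: [571.3, -272.5, 47.9]
orientation: [[-0.116, 0.993, 0.002], [0.993, 0.116, -0.001], [-0.001, 0.002, -1.0]]
ft_force: [0.6, 0.1, -1.9]
width: 13.0
gripper_force: 25.8
```

```bash
python3 f.py
```

```text
ft [ 0.56  0.08 -1.93] tq [ 0.135 -0.065 -0.01 ] eef [ 571.3 -272.5   47.9] w 13.039319839542282
ring px top 171 u 231 286 tool x 16.0 44.5
slope z/x (neg=eye up) -0.106 eye top tool z -34.09 world 82.0
```

send_rows --pt "0 0 -1.5 0 0.2" --pt "2 0 0 0 0.2" --pt "3.3 0 0 0 0.2" --pt "3.3 -0.02 0 0 0.2" --pt "3 -0.02 0 0 0.2" --pt "2 0 0 0 0.2" --pt "1.25 0 0 0 0.2" --pt "0 0 0 0 0.2" --pt "0 0 0 0 0.2" --pt "0 0 0 0 0.2"

```text
time_s: 19.1
eef_pos: [553.5, -125.9, 61.9]
orientation: [[-0.115, 0.993, -0.0], [0.993, 0.115, -0.0], [-0.0, -0.0, -1.0]]
ft_force: [-0.3, -0.5, -1.6]
width: 13.2
gripper_force: 25.8
```

```bash
python3 f.py; python3 m.py | grep -v ring
```

```text
ft [-0.31 -0.5  -1.6 ] tq [ 0.079  0.045 -0.016] eef [ 553.5 -125.9   61.9] w 13.237166759377823
ring px top 171 u 231 286 tool x 16.2 44.5
slope z/x (neg=eye up) -0.108 eye top tool z -34.1 world 96.0
[ 553.48612091 -126.04847952   61.95135549] [-0.70499768 -0.2226964  -1.766197  ] [ 0.08282419 -0.04004127  0.02426629]
hole in tool [-86.7   0.7  22. ]
blob [248 104  21  21 350] [257.6 114. ] z 52.9 62.7 tool x 60.4 70.5 y -5.5 4.9
```

send_rows --pt "0.09 0.03 1 0 0.2" --pt "0 0 0.9 0 0.2" --pt "0 0 0.2 0 0.2" --pt "0 0 0.2 0 0.2" --pt "0 0 0.2 0 0.2" --pt "0 0 0 0 0.2" --pt "0 0 0 0 0.2"

```text
time_s: 19.78
eef_pos: [553.6, -124.2, 37.2]
orientation: [[-0.116, 0.993, 0.0], [0.993, 0.116, -0.0], [-0.0, 0.0, -1.0]]
ft_force: [1.0, -2.9, -3.2]
width: 13.4
gripper_force: 25.8
```

```bash
python3 f.py
```

```text
ft [ 0.95 -2.9  -3.23] tq [-0.343 -0.192  0.021] eef [ 553.6 -124.2   37.2] w 13.428866575015265
ring px top 171 u 231 285 tool x 16.0 44.4
slope z/x (neg=eye up) -0.094 eye top tool z -33.71 world 70.9
```

The leg tip is in the hole and rubs its +x wall (−2.9 N along the spring, no upward push). Backing off 1 mm and lowering.

send_rows --pt "-0.1 0 0 0 0.2" --pt "0 0 0.15 0 0.2" --pt "0 0 0.15 0 0.2" --pt "0 0 0 0 0.2" --pt "0 0 0 0 0.2"

```text
time_s: 20.25
eef_pos: [553.5, -124.8, 34.1]
orientation: [[-0.116, 0.993, -0.0], [0.993, 0.116, 0.0], [0.0, -0.0, -1.0]]
ft_force: [0.6, -0.6, -2.3]
width: 13.2
gripper_force: 25.8
```

```bash
python3 f.py
```

```text
ft [ 0.55 -0.63 -2.32] tq [-0.089 -0.069 -0.   ] eef [ 553.5 -124.8   34.1] w 13.158199902197653
ring px top 171 u 231 285 tool x 16.0 44.3
slope z/x (neg=eye up) -0.097 eye top tool z -33.69 world 67.8
```

send_rows --pt "0 0 0.15 0 0.2" --pt "0 0 0.15 0 0.2" --pt "0 0 0.1 0 0.2" --pt "0 0 0.05 0 0.2" --pt "0 0 0 0 0.2" --pt "0 0 0 0 0.2"

```text
time_s: 20.8
eef_pos: [553.5, -124.8, 29.7]
orientation: [[-0.116, 0.993, -0.0], [0.993, 0.116, 0.0], [0.0, -0.0, -1.0]]
ft_force: [-0.5, -0.5, -0.9]
width: 13.1
gripper_force: 25.9
```

```bash
python3 f.py
```

```text
ft [-0.46 -0.46 -0.92] tq [ 0.011  0.037 -0.062] eef [ 553.5 -124.8   29.7] w 13.136448540284212
ring px top 171 u 231 286 tool x 16.0 44.3
slope z/x (neg=eye up) -0.09 eye top tool z -33.63 world 63.4
```

Nearly seated and tilted eye-up. Firming the grip and starting the stretch along the spring, rising slightly.

send_rows --pt "0 0 0 0 0.1" --pt "0 0 0 0 0.1" --pt "0.15 0 -0.03 0 0.1" --pt "0.15 0 -0.04 0 0.1" --pt "0.2 0 -0.05 0 0.1" --pt "0.2 0 -0.05 0 0.1" --pt "0.2 0 -0.05 0 0.1" --pt "0.2 0 -0.05 0 0.1" --pt "0 0 0 0 0.1" --pt "0 0 0 0 0.1" --squeeze 55

```text
time_s: 21.68
eef_pos: [552.4, -114.0, 32.5]
orientation: [[-0.116, 0.993, 0.0], [0.993, 0.116, -0.0], [-0.0, 0.0, -1.0]]
ft_force: [0.8, -5.1, -4.8]
width: 12.6
gripper_force: 58.8
```

```bash
python3 f.py; python3 m.py|grep -v ring
```

```text
ft [ 0.77 -5.13 -4.75] tq [-0.583 -0.179  0.059] eef [ 552.4 -114.    32.5] w 12.583805202767875
ring px top 171 u 231 285 tool x 16.1 44.2
slope z/x (neg=eye up) -0.098 eye top tool z -33.67 world 66.1
[ 552.38264325 -114.0976092    32.4335127 ] [ 0.47813086 -3.86465994 -2.23361892] [-0.58076856 -0.16101299  0.07845379]
hole in tool [-98.7   0.3  -7.5]
blob [245 133  25  25 485] [257.  144.9] z 52.5 61.9 tool x 48.2 58.9 y -6.1 4.6
```

send_rows --pt "0.2 0 0 0 0.1" --pt "0.2 0 0 0 0.1" --pt "0.2 0 0 0 0.1" --pt "0.2 0 -0.03 0 0.1" --pt "0.2 0 -0.03 0 0.1" --pt "0.2 0 0 0 0.1" --pt "0.2 0 0 0 0.1" --pt "0.2 0 0 0 0.1" --pt "0 0 0 0 0.1" --pt "0 0 0 0 0.1"

```text
time_s: 22.62
eef_pos: [550.8, -98.9, 33.3]
orientation: [[-0.116, 0.993, 0.001], [0.993, 0.116, -0.002], [-0.002, 0.001, -1.0]]
ft_force: [1.0, -7.3, -3.4]
width: 12.5
gripper_force: 58.9
```

```bash
python3 f.py; python3 m.py|grep -v ring
```

```text
ft [ 0.97 -7.31 -3.38] tq [-1.276 -0.132  0.012] eef [550.8 -98.9  33.3] w 12.486721316432293
ring px top 170 u 231 285 tool x 16.0 44.4
slope z/x (neg=eye up) -0.095 eye top tool z -33.49 world 66.8
[550.75192959 -98.98205885  33.27016878] [ 0.5402279  -7.92925198 -3.4843195 ] [-1.26554865 -0.14133828 -0.04185791]
hole in tool [-113.9    0.2   -6.5]
```

send_rows --pt "0.2 0 0 0 0.1" --pt "0.2 0 0 0 0.1" --pt "0.1 0 0 0 0.1" --pt "0 0 0 0 0.1" --pt "0 0 0 0 0.1"

```text
time_s: 23.13
eef_pos: [550.3, -94.2, 33.3]
orientation: [[-0.116, 0.993, 0.001], [0.993, 0.116, -0.002], [-0.002, 0.001, -1.0]]
ft_force: [1.4, -9.3, -2.2]
width: 12.2
gripper_force: 59.0
```

```bash
cat > n.py <<'E'
from h import *
s=r.read_state();p,d=r.capture("wrist");R=s["orientation"];e=s["eef_pos"];print(e.round(1),s["ft_force"].round(1))
K=r.camera_info("wrist")["K"];M=r.camera_info("wrist")["mount"]
v,u=np.mgrid[:384,:512];t=np.stack([(u-K[0,2])/K[0,0]*d,(v-K[1,2])/K[1,1]*d,d],-1)@M[:3,:3].T+M[:3,3]
z=e[2]-t[...,2]
sub=z[168:226:2,228:290:2];print("rows 168.. cols 228.. world z/1mm")
for i,row in enumerate(sub):print(168+2*i,' '.join('%2d'%max(0,min(99,x)) for x in row))
m=(z>50)&(z<63)&(t[...,0]>20)&(t[...,0]<60)&(abs(t[...,1])<15)&(d>0)
m&=~((z>61.9))
n,l,st,c=cv2.connectedComponentsWithStats(m.astype(np.uint8))
for i in range(1,n):
    if st[i,4]>6:q=t[l==i];print(st[i],q.mean(0).round(1),q.min(0).round(1),q.max(0).round(1))
E
python3 f.py; python3 n.py
```

```text
ft [ 1.39 -9.34 -2.16] tq [-1.473 -0.116 -0.008] eef [550.3 -94.2  33.3] w 12.162044313901555
ring px top 171 u 231 286 tool x 16.2 44.3
slope z/x (neg=eye up) -0.092 eye top tool z -33.38 world 66.7
[550.3 -94.3  33.4] [ 1.2 -9.1 -2.6]
rows 168.. cols 228.. world z/1mm
168  7  7  7  8 12 29 37 42 43 43 44 43 43 43 43 42 44 44 44 44 43 44 42 36 27 12  8  8  7  9  8
170  8  7  8  7 13 33 41 43 44 44 43 44 44 43 44 43 43 44 43 44 42 44 43 39 32 12  7  8  7  7  7
172  7  7  8  7 10 39 43 44 44 43 43 43 65 66 66 67 67 67 66 43 44 44 44 44 35 12  7  8  7  8  8
174  7  8  7  7 10 41 43 42 43 66 66 67 67 66 67 68 67 68 66 67 68 65 65 43 39  9  7  8  8  7  7
176  6  8  8  7  7 43 43 44 66 67 68 67 67 68 68 68 68 69 68 67 67 67 68 67 43  7  7  6  8  6  8
178  7  6  7  7  9 43 43 67 67 67 68 68 68 68 68 67 67 68 68 68 67 69 66 66 67  8  7  8  7  6  8
180  8  8  8  8  6 66 65 68 68 68 68 68 68 68 68 67 67 66 67 69 68 68 69 69 67 66  8  8  7  7  7
182  8  8  7  8 66 67 67 68 67 68 68 68 68 67 56 57 56 67 68 67 68 68 67 66 67 68 66  7  7  7  7
184  8  7  8  7 66 67 68 66 67 67 67 57 57 58 58 58 5
[... 1365 characters left out ...]
 65 65 65 66 65 65 65  6  7  8  8  8
214  7  8  7  8  6  7 65 66 67 65 65 67 66 65 65 65 65 64 66 66 66 66 66 66 66  7  8  8  8  7  7
216  7  7  8  7  8  7  7 65 66 66 66 67 64 66 66 65 66 66 67 66 65 66 65 65  7  7  7  7  8  7  6
218  6  8  9  8  8  8  8  7 64 66 66 65 66 67 65 66 65 66 66 67 66 66 66  7  7  7  7  8  8  8  8
220  8  7  7  9  7  8  7  8  7  7  7 65 65 65 65 65 66 65 65 65  7  8  7  7  8  7  8  7  8  7  6
222  6  8  8  7  7  8  8  7  8  7  7  7  8 64 65 65 65 66  7  8  8  7  7  8  6  8  7  7  8  7  7
224  8  7 99  8  8  8  7  7  8  8  8  8  8 65 65 66 66 64  7  8  8  7  6  8  7  9  8  7  7  8  7
[245 182  24  18 331] [ 33.6  -0.8 -25. ] [ 28.1  -6.4 -28.5] [ 37.3   4.3 -20.2]
```

The depth map shows the post head inside the ring, about 1.3 mm ahead and 1 mm to one side. Centring and lowering.

send_rows --pt "0.13 -0.08 0 0 0.1" --pt "0 0 0.15 0 0.1" --pt "0 0 0.2 0 0.1" --pt "0 0 0.2 0 0.1" --pt "0 0 0.15 0 0.1" --pt "0 0 0 0 0.1" --pt "0 0 0 0 0.1"

```text
time_s: 23.82
eef_pos: [550.2, -93.4, 26.9]
orientation: [[-0.116, 0.993, 0.003], [0.993, 0.116, -0.003], [-0.003, 0.003, -1.0]]
ft_force: [2.9, -9.7, 0.3]
width: 12.4
gripper_force: 59.9
```

```bash
python3 f.py; python3 n.py|tail -22
```

```text
ft [ 2.88 -9.69  0.26] tq [-1.702 -0.403  0.087] eef [550.2 -93.4  26.9] w 12.35990246277643
ring px top 172 u 232 285 tool x 16.0 43.8
slope z/x (neg=eye up) -0.049 eye top tool z -31.93 world 58.8
184  8  7  8  7 59 58 58 60 59 59 58 54 55 56 56 55 55 54 53 42 57 60 59 58 59 59 57 58  8  7  7
186  8  7  8  7 59 59 59 60 59 59 55 55 54 57 56 56 55 55 56 53 43 58 59 59 59 58 59 58  7  6  8
188  8  8  7 57 59 59 59 59 58 54 55 56 56 57 58 57 57 57 56 55 42 42 58 58 60 59 59 58  7  7  8
190  5  6  7 58 58 59 58 58 44 55 55 57 57 58 59 58 59 58 57 56 53 42 44 57 59 59 59 59  7  7  8
192  7  8  7 58 59 60 59 58 43 56 56 57 59 58 59 60 59 58 57 57 55 44 43 43 59 59 59 59 58  7  8
194  8  7  8 59 59 59 59 58 43 56 57 58 60 58 60 60 60 59 58 57 56 43 43 43 59 59 58 58 58  8  7
196  8  8 57 58 59 58 59 43 44 56 58 59 59 61 60 60 59 60 58 56 55 43 43 43 59 58 58 58 58  7  8
198  7  6 58 59 58 59 58 44 44 54 57 58 60 60 61 60 61 60 58 57 56 44 43 43 58 59 59 58 57  6  8
200  6  8 58 58 58 58 58 57 43 43 57 59 61 60 59 60 61 60 58 55 43 43 43  7 57 60 60 58 58  8  7
202  8  8  8 58 59 58 57 58 
[... 522 characters left out ...]
8 57 57 58 59 58 57  9  8  7  6
214  7  6  7  7  7  7 57 59 58 58 59 58 58 57 57 56 57 56 57 58 57 58 58 58 57 58  6  7  7  6  7
216  8  7  8  7  6  7  8 58 58 57 59 57 58 58 57 58 57 58 57 58 57 59 58 58  7  8  7  5  6  7  8
218  8  6  7  8  8  8  7  7 57 58 60 59 59 58 58 58 59 58 58 58 58 58 58  7  7  8  7  8  8  6  8
220  7  7  8  8  7  7  7  8  7  8 58 58 58 59 59 57 58 58 58 58 58 57  8  7  8  7  7  6  7  8  7
222  7 99  8  8  9  6  8  7  7  8  6  8  6 56 59 58 58 58  7  7  7  7  7  7  8  7  7  8  7  8  7
224  6  7  7  7  7  7  7  8  7  6  7  8  9 57 58 60 58 59  7  8  7  7  7  7  8  8  6  7  7  8  8
[ 232  172   54   53 1819] [ 32.7  -0.3 -31.6] [ 20.  -11.7 -34.9] [ 43.6  11.5 -25.6]
```

send_rows --pt "0 -0.08 0 0 0.1" --pt "0 0 0.2 0 0.1" --pt "0 0 0.2 0 0.1" --pt "0 0 0.2 0 0.1" --pt "0 0 0 0 0.1" --pt "0 0 0 0 0.1"

```text
time_s: 24.42
eef_pos: [549.8, -93.6, 21.2]
orientation: [[-0.116, 0.993, 0.004], [0.993, 0.116, -0.003], [-0.004, 0.004, -1.0]]
ft_force: [1.8, -8.5, 0.9]
width: 12.4
gripper_force: 60.4
```

```bash
python3 f.py; python3 n.py|tail -26|head -20
```

```text
ft [ 1.84 -8.49  0.94] tq [-1.666 -0.514  0.21 ] eef [549.8 -93.6  21.2] w 12.391668205931566
ring px top 173 u 232 285 tool x 16.0 42.6
slope z/x (neg=eye up) -0.082 eye top tool z -32.13 world 53.3
176  7  7  6  9 18 34 40 43 43 99 51 50 51 51 51 52 52 52 51 51 50 49 42 43 38 31 11  7  7  7  7
178  8  7  7  9 22 36 44 44 51 52 52 52 51 52 51 52 52 51 52 51 51 50 51 50 41 34 12  7  7  7  8
180  7  7  7  8 26 42 44 51 51 52 51 52 52 51 51 51 52 51 51 52 51 52 51 52 49 39 10  8  8  7  7
182  7  8  7  7 30 44 52 50 52 51 51 51 52 52 53 50 52 51 50 51 51 51 52 51 52 50  7  7  8  6  7
184  8  7  9  7 34 52 51 52 51 52 52 51 51 45 46 46 47 43 50 51 52 52 51 51 51 51 49  8  8  8  7
186  7  5  8  8 51 50 51 52 50 52 51 44 53 54 53 54 55 54 46 43 49 52 51 52 51 52 51  7  7  7  7
188  7  8  8 51 51 52 52 51 52 51 44 55 55 55 56 56 56 55 55 53 44 43 99 52 52 51 51 51  7  8  7
190  8  7  8 50 50 52 50 51 51 44 54 55 55 56 57 57 56 56 54 54 52 44 43 51 52 51 51 51  8  5  7
192  7  8  8 51 51 52 52 50 43 44 55 55 58 57 57 57 57 57 56 55 54 44 45 51 52 51 52 52  5  8  7
194  8  8  8 51 51 52 51 50
[... 339 characters left out ...]
 51 51 51 52 51  8  7
202  7 99  8 53 52 51 51 50 44 54 57 58 99 61 60 61 61 59 59 58 56 44 43 43 52 52 52 51 50  8  7
204  7  8  7 50 52 51 51 51 43 43 56 56 60 61 61 61 60 60 58 56 55 43 43 49 51 51 51 51  7  6  7
206  7  7  7 51 52 53 52 51 43 44 44 55 57 60 61 61 61 59 57 56 44 43  7 50 50 51 52 51  8  7  8
208  9  7  7 50 50 52 52 50 50  7 43 42 54 58 57 58 58 56 54 43 44  7 49 51 51 50 52 51  7  8  8
210  9  6  7  8 51 51 52 52 51 50  8  8 44 43 42 54 42 44 42  7  8 50 51 52 51 52 52 50  7  8  8
212  6  8  7  8 51 52 51 51 51 50 50  7  6  7  7  8  7  7  8  7 50 51 52 53 52 52 51  6  6  6  7
214  9  8  8  8 99 51 52 53 51 50 52 50 50 49 50  8 49 48 51 51 51 50 50 52 52 50  7  7  8  7  8
```

The head is fully through the ring, with the ring top at about 51.5 mm. I'll lower the last 2 mm and ease back onto the neck.

send_rows --pt "0 0 0.1 0 0.1" --pt "0 0 0.1 0 0.1" --pt "0 0 0 0 0.1" --pt "-0.12 0 0 0 0.1" --pt "-0.12 0 0 0 0.1" --pt "-0.1 0 0 0 0.1" --pt "0 0 0 0 0.1" --pt "0 0 0 0 0.1"

```text
time_s: 25.18
eef_pos: [549.7, -95.1, 18.9]
orientation: [[-0.116, 0.993, 0.003], [0.993, 0.116, -0.0], [-0.001, 0.003, -1.0]]
ft_force: [4.6, 1.4, 5.7]
width: 12.7
gripper_force: 61.0
```

```bash
python3 f.py; python3 n.py|tail -26|head -20
```

```text
ft [4.58 1.45 5.68] tq [-0.131 -0.941  0.272] eef [549.7 -95.1  18.9] w 12.728998207326718
ring px top 166 u 232 285 tool x 16.0 44.6
slope z/x (neg=eye up) -0.187 eye top tool z -32.4 world 51.3
176  8  9  8  8 12 37 42 44 42 47 48 48 48 50 49 48 50 49 47 47 48 47 42 43 43 38 25  8  7  7  6
178  8  7  7  7 11 39 44 43 47 49 48 49 48 49 48 49 48 48 49 49 48 48 49 43 44 42 30  8  7  7  6
180  7  6  6  7 10 43 43 49 48 49 48 48 47 49 49 49 50 49 49 49 49 49 49 47 44 43 35  7  7  6  7
182  8  7  6  7  8 43 47 47 48 49 48 49 49 49 49 52 53 48 48 49 49 48 48 49 48 44 38  7  7  7  8
184  9  7  6  7  8 48 48 48 49 49 48 49 52 54 55 55 54 55 55 48 49 49 50 49 49 48 48  7  7  7  6
186  8  8  8  7 47 48 48 49 48 48 49 54 54 55 55 56 56 56 56 54 49 49 48 49 49 49 48  8  7  7  7
188  7  8  6  7 48 49 50 49 50 48 54 55 57 57 56 56 57 57 56 55 54 47 48 48 49 50 48 48  6  7  8
190  8  7  7 47 48 48 48 47 49 43 55 57 57 57 58 57 57 57 56 56 55 54 49 49 50 50 48 47  6  7  7
192  7  7  7 48 48 49 48 48 44 55 56 57 58 58 59 59 59 59 57 57 56 55 44 48 49 49 49 48  7  6  7
194  8  7  7 49 49 49 48 48 43 
[... 335 characters left out ...]
 48 49 48 50 49  9  7
202  7  7  8 49 50 49 49 47 43 42 55 57 58 59 61 59 62 60 59 58 55 42 44 43 48 49 49 49 47  7  7
204  7  8  8 48 50 49 49 48 43 43 42 55 57 59 60 61 60 59 56 56 43 43 43 47 48 49 48 49  7  8  8
206  7  7  8 48 48 47 49 48  8  7 43 43 55 57 57 57 58 57 55 43 43 44  6 48 50 49 49 49  6  7  8
208  8  7  9  7 48 49 50 48 47  6  7  8 43 43 43 56 43 42 43 42  7  7 47 49 49 48 49 47  7  8  7
210  7  7  7  7 48 48 49 49 49 47  7  7  7  6  7  7  7  7  7  7  8 48 48 49 48 49 48 48  8  8  7
212  7  7  8  7 49 49 48 48 50 48 49  7  7  9  7  7  8  8  8  9 48 48 49 49 48 48 99  7  8  8  8
214  8  7  7  8  9 48 49 50 48 49 48 47 47 47  6  8  6 46 48 47 48 49 49 49 49 49  8  8  8  8  7
```

The ring sits level on the shoulder under the head, and the post carries the pull. Releasing and withdrawing.

send_rows --pt "0 0 0 0 1.8" --pt "0 0 0 0 3" --pt "0 0 0 0 4" --pt "0 0 0 0 4" --pt "0 0 -1 0 4" --pt "0 0 -2 0 4" --pt "0 0 -3 0 4" --pt "0 0 -3 0 4" --pt "0 0 -3 0 4" --pt "0 0 0 0 4" --pt "0 0 0 0 4"

```text
time_s: 26.2
eef_pos: [548.9, -95.6, 140.0]
orientation: [[-0.116, 0.993, 0.003], [0.993, 0.116, -0.001], [-0.002, 0.003, -1.0]]
ft_force: [0.0, 0.4, -1.2]
width: 40.3
gripper_force: 0.0
```

```bash
cat > c.py <<'E'
from h import *
s=r.read_state();p,d=r.capture("wrist");T=wristT(s);R=s["orientation"];e=s["eef_pos"];print(e.round(1),s["ft_force"].round(1),s["width"])
K=r.camera_info("wrist")["K"];v,u=np.mgrid[:384,:512]
t=np.stack([(u-K[0,2])/K[0,0]*d,(v-K[1,2])/K[1,1]*d,d],-1)@r.camera_info("wrist")["mount"][:3,:3].T+r.camera_info("wrist")["mount"][:3,3]
z=e[2]-t[...,2]
for x in range(60,-140,-5):
    m=(abs(t[...,0]-x)<2.5)&(abs(t[...,1])<22)&(d>0)&(t[...,2]>0)
    k=m&(abs(t[...,1])<4)
    if k.sum()>5:print(x,"zmed",np.median(z[k]).round(1),"max",np.percentile(z[k],95).round(1),"rgb",np.median(p[k],0))
E
python3 c.py
```

```text
[548.9 -95.6 140. ] [ 0.   0.4 -1.2] 40.25877391795632
60 zmed 10.8 max 12.1 rgb [ 96.  96. 100.]
55 zmed 10.7 max 11.9 rgb [76. 78. 81.]
50 zmed 10.6 max 11.7 rgb [64.5 65.  67.5]
45 zmed 31.8 max 44.5 rgb [92. 93. 91.]
40 zmed 50.2 max 58.1 rgb [106. 108. 106.]
35 zmed 59.6 max 61.3 rgb [115. 115. 114.]
30 zmed 57.2 max 60.1 rgb [101.  102.5 101.5]
25 zmed 44.7 max 50.3 rgb [131. 130. 131.]
20 zmed 49.7 max 51.1 rgb [126. 127. 124.]
15 zmed 49.4 max 53.3 rgb [138. 139. 136.]
10 zmed 54.5 max 55.8 rgb [246. 247. 245.]
5 zmed 54.9 max 55.9 rgb [247. 248. 246.]
0 zmed 54.9 max 55.9 rgb [246. 247. 245.]
-5 zmed 55.0 max 55.7 rgb [244.  245.  242.5]
-10 zmed 54.6 max 56.0 rgb [226.5 227.5 225. ]
-15 zmed 52.7 max 54.1 rgb [189.  190.5 186. ]
-20 zmed 52.9 max 54.3 rgb [184. 186. 183.]
-25 zmed 53.0 max 54.4 rgb [178. 183. 179.]
-30 zmed 51.1 max 54.1 rgb [173.5 174.5 170. ]
-35 zmed 51.8 max 54.5 rgb [167.5 169.5 165. ]
-40 zmed 52.7 max 56.0 rgb [97. 97. 95.]
-45 zmed 56.0 max 57.2 rgb [56. 53. 50.]
-50 zmed 55.9 max 57.2 rgb [56.  53.5 50.5]
-55 zmed 56.2 max 57.2 rgb [54. 53. 49.]
-60 zmed 56.3 max 57.3 rgb [55.  53.  49.5]
-65 zmed 56.2 max 57.3 rgb [55. 53. 50.]
-70 zmed 56.2 max 57.4 rgb [55.  52.5 50. ]
-75 zmed 56.3 max 57.3 rgb [55. 52. 50.]
-80 zmed 56.3 max 57.6 rgb [55. 53. 50.]
-85 zmed 56.2 max 57.5 rgb [56. 54. 51.]
-90 zmed 56.5 max 57.5 rgb [60. 57. 54.]
-95 zmed 56.4 max 57.6 rgb [60. 56. 54.]
-100 zmed 56.5 max 57.7 rgb [62. 58. 55.]
-105 zmed 56.4 max 57.3 rgb [239. 240. 238.]
-110 zmed 56.6 max 57.4 rgb [251. 251. 250.]
-115 zmed 56.7 max 57.4 rgb [251. 251. 250.]
-120 zmed 56.7 max 57.6 rgb [250. 251. 249.]
-125 zmed 56.3 max 56.6 rgb [254. 254. 254.]
-135 zmed 40.3 max 40.5 rgb [255. 255. 255.]
```

The end block top is at 56 mm, so the leg is fully seated. Lug and sleeve are level, the ring is under the head, and the gripper is clear.

```bash
python3 -c "
from workcell import r
print(r.job_done())"
```

```text
the job is handed in; nothing more can be done
None
```

The spring's leg is fully in the hole and its eye is caught under the post's head. I handed the job in at about 26 s; no result came back, so these are my own depth readings.

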